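# Press a plug home with the pump clamp and release it

### The arm

A 6-joint arm with a two-finger parallel gripper is mounted at the origin on a cart in front of the work surface, level with it; the furniture and walls round the work are solid. World frame = base frame: x ahead of the robot, y to its left, z up, the work surface at z = 0. Lengths are in m, angles in rad, forces in N, time in s.
With the tool pointing down it reaches from about 0.275 to 0.75 m from the base axis. Payload 10.2 kg.
Tool frame: the origin (TCP) lies midway between the tips of the shut fingers; the grasp point (between the pads) lies 19 mm behind it (env.hold_point_z is the distance from the TCP to the grasp point, in m); x points along the fingers, z is the direction in which the jaws open and shut, and the axes are right-handed (so a half turn about x gives the same grasp; the last joint's range is limited). The gripper opens to 85 mm and grips with 20 to 120 N. Pads are 22 mm wide; open, the fingers measure 114 mm over their backs; the gripper's body (76 mm by 85 mm) begins 54 mm behind the grasp point. The pads swing forward as they close: fully open they stand 13 mm farther back than shut.
Start: joints at [0.951, 0.313, 1.498, -0, 1.331, -0.223], TCP at [0.203, 0.484, 0.231] pointing down, gripper open.
Joint ranges: [-2.94, 2.94], [-0.97, 2.17], [0.19, 2.56], [-1.23, 4.37], [0.02, 3.11], [-2.88, 2.88]. Speed limits (rad/s): [2.39, 2.39, 3.01, 3.14, 3.14, 3.14].

### API

Orientations are given as a unit quaternion [x, y, z, w].
In Python, from bench import env, kinematics, monitor, eyes, job gives the robot as it stands. The module is installed in compiled form; this text tells all that it offers. Calls block until the motion is done:
- env.reach(position, orientation): joint-space move of the TCP to a pose.
- env.movel(position, velocity=0.15, frame=None, guard=None): straight line of the TCP; frame=None keeps the orientation; velocity is the mean speed in m/s. With guard (N) it stops when the force on the tool has changed by that much, and returns True; else False.
- env.set_joints(angles): joint-space move.
- env.release() and env.close_gripper(effort=None): open the fingers fully, or close them until they stop; effort is the grip in N (None keeps the last).
- env.hold(seconds).
- kinematics.ik(position, orientation): joint angles nearest the present ones, or None.
- monitor.sense(): the state.
- eyes.grab_frame(name): name is "scene" or "top" or "wrist"; returns a dict with "frame" (400x640x3 uint8, red, green, blue), "mtx" (3x3 intrinsics, pixels), "k1" (the pictures are not rectified: a ray, as slopes to the right and down, at radius r is drawn at 1 + k1 r^2 times it, then the intrinsics apply), "view" (4x4, takes a point from world to camera coordinates). Camera axes: x right, y down, z forward; pixel columns grow to the right and rows downward; lengths in m; the calibration is good to about 2 mm. A picture is of the moment at which its call begins. There is no depth.
A pose or a line that the arm cannot do raises env.MotionError and nothing moves.
- job.hand_in(): hands the job in, once; it reports no verdict.
The state is a dict: "clock": time; "joints": joint angles; "qvel": joint speeds; "joint_efforts": joint torques, N m; "position": TCP position; "ee_rot": TCP orientation; "contact_force": force on the tool from outside, world axes, zero at the start; "ft_torque": the same for the moment, N m; "finger_gap": opening from 0.0 (shut) to 1.0 (fully open).
Only numpy, scipy, OpenCV 4.12 (cv2) and the standard library are available. Lean on these libraries where they do the work, as an engineer would, in place of code of your own. Each camera call takes 0.05 s, during which the arm holds its last target.

### The job

Use the pump clamp on the bench to press the brass plug fully home into the aluminium block: pump the green trigger until the plug's collar sits flush on the block, then press the red release lever so that the jaw springs all the way back. Do not push the jaw or the plug by hand, and leave the loose things round the clamp where they are.

Things in the scene. Friction and masses are not known exactly. Their poses are not given: they have to be found in the camera images.
- clamp: Grey ratchet clamp, fixed; dark base plate 282 x 80 x 12 mm. Origin on the bench near the plate's middle (plate x -132 to +150, y -40 to +40 mm), z up, x = the way the jaw advances. Along x: green trigger (-x end), toothed bar, red release lever, jaw head, brass plug (its axis at z = 42 mm), aluminium block (+x end, 35 x 56 mm, top at z = 74 mm, two brass ports).
- trigger_pad (a point): Middle of the upper face of the trigger's green press pad (38 x 30 mm, black ribs). At rest about 102 mm above the bench, 121 mm from the clamp's origin towards -x. The pad is pressed straight down: it goes down about 25 mm, on an arc about a pin 65 mm away towards +x.
- trigger (a joint): Angle of the green trigger, rad: 0 at rest (up), 0.385 fully down against its stop. A spring brings it back up when let go (pressing takes 2 to 9 N at the pad). Each stroke pressed to more than about 0.30 and let fully up again advances the ratchet jaw by one tooth, 8 mm; a full stroke pushes up to 3.5 mm further while it is held down. Once the plug is home the trigger stops hard part-way.
- release_pad (a point): Middle of the upper face of the release lever's red press pad (28 x 24 mm, black ribs), about 78 mm above the bench, 69 mm from the clamp's origin towards +x, above the jaw head (whose top is at 52 mm).
- release (a joint): Angle of the red release lever, rad: 0 at rest (up), 0.42 fully down. Pressed straight down; the pad goes down about 15 mm against a spring (1 to 6 N). Pressed beyond about 0.35 with the trigger up it lifts the ratchet and the jaw springs back by itself in under half a second; let go, it rises again.
- jaw_travel (a joint): Travel of the jaw along the clamp's +x, m: 0 = fully back (start). It meets the plug at 0.025 minus the plug's value, and stands at about 0.025 when the plug is home. A spring draws it back; the ratchet holds it.
- jaw: The jaw: toothed steel bar with a grey head, 34 mm wide, that bears a black rubber pad; not to be touched by the robot. Axes and origin as the clamp's, moving with the jaw.
- plug_gap (a joint): How far the brass plug's collar (27 mm across, 12 mm thick) stands off the block, m: 0 = fully home, collar flush on the block; starts 0.008 to 0.020. It is a tight fit (about 3 N to push).
- plug: The brass plug, collar and shank; not to be touched by the robot. Axes and origin as the clamp's when home, moving with the plug.
- ptfe_tape: Bystander: blue spool of white thread tape, 52 mm across, 14 mm high, lying flat and loose on the bench; origin under its centre.
- blank_plug: Bystander: small steel threaded plug with a knurled head, 20 mm across, 22 mm high, standing loose on the bench; origin under its centre.
- adapter: Bystander: steel threaded pipe adapter, 27 x 31 mm, 29 mm high, standing loose on its hexagon; origin under its centre.

How it is judged:
By the outcome, as a careful person would: the job done as asked, in the order asked, and still so for the second after the job is handed in, with the robot touching nothing.
It also fails if it takes over 38 s, if anything falls off the work surface, if the arm or the gripper's body presses on something with over 40 N, if the wrist force passes 120 N, or if a joint passes its speed limit or range.

## Working session

There is one attempt and no reset: what is moved stays moved. The work goes in short steps, each a Python script; the robot and the scene stay as the last script left them, time stands still between calls to the robot, and variables do not carry over. Pictures are saved under pics/ and viewed, and the job is handed in when it is done.

```bash
mkdir -p pics; ls; python3 - <<'E'
from bench import env, kinematics, monitor, eyes, job
import cv2
s=monitor.sense();print(s['clock'],s['position'],s['ee_rot'],s['finger_gap'])
for n in ('scene','top','wrist'):
    d=eyes.grab_frame(n);cv2.imwrite(f'pics/a_{n}.png',d['frame'][:,:,::-1])
    print(n,d['mtx'].tolist(),d['k1'],d['view'].round(4).tolist())
E
```

```text
pics
0.0 [0.2027459  0.48398543 0.23072902] [-0.39178765  0.58918473  0.3914782   0.58830996] 1.0009131451826923
scene [[456.14186531634664, 0.0, 321.7128177205289], [0.0, 456.14186531634664, 195.44864889469054], [0.0, 0.0, 1.0]] -0.002530315161788883 [[0.7982, -0.6023, -0.0104, -0.5644], [-0.4434, -0.5758, -0.6869, 0.2128], [0.4077, 0.5529, -0.7267, 1.0102], [0.0, 0.0, 0.0, 1.0]]
top [[495.4950344816107, 0.0, 316.9475695300163], [0.0, 495.4950344816107, 196.67858036373013], [0.0, 0.0, 1.0]] -0.12704922305655067 [[-0.0075, -1.0, -0.002, -0.1827], [-0.9967, 0.0077, -0.0806, 0.5527], [0.0806, 0.0013, -0.9967, 1.2278], [0.0, 0.0, 0.0, 1.0]]
wrist [[351.8912975045056, 0.0, 320.90835379373215], [0.0, 351.8912975045056, 199.6254131813358], [0.0, 0.0, 1.0]] -0.0686595682577066 [[0.3861, 0.9225, -0.0012, -0.524], [0.8858, -0.3704, 0.2796, -0.0371], [0.2575, -0.109, -0.9601, 0.3794], [0.0, 0.0, 0.0, 1.0]]
```

View pics/a_scene.png

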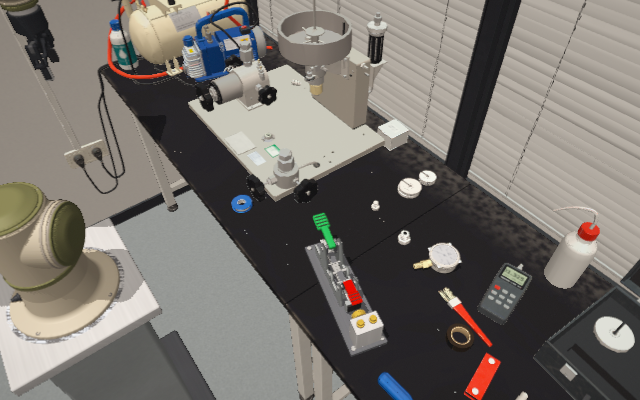

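View pics/a_top.png

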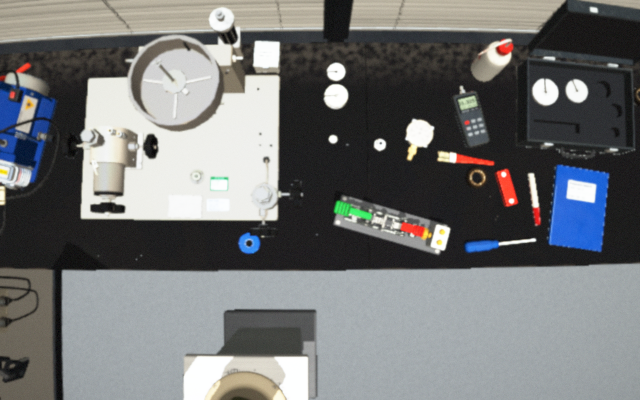

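View pics/a_wrist.png

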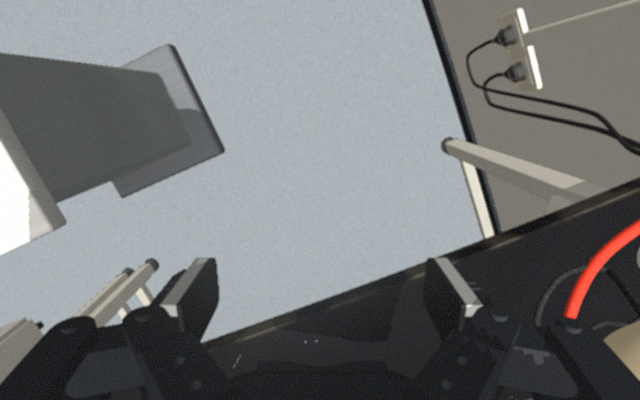

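The scene view shows the clamp from about (322,222) (green pad) to (367,330) (block), with the red pad at (351,292). In the top view it runs from (342,208) to (440,236). The blue tape is at (248,243) and the small steel parts are near (333,139) and (380,144), all well clear. The wrist view shows only the floor and the bench edge. Next I'll segment the pads and triangulate them.

```bash
cat > h.py <<'E'
import numpy as np, cv2
def ray(d,uv):
    K=d['mtx'];k=d['k1']
    D=np.array([k,0,0,0,0.])
    p=cv2.undistortPoints(np.array([[uv]],float),K,D)[0,0]
    R=d['view'][:3,:3];t=d['view'][:3,3]
    v=R.T@np.array([p[0],p[1],1.]);return -R.T@t, v/np.linalg.norm(v)
def plane(d,uv,z):
    o,v=ray(d,uv);return o+v*(z-o[2])/v[2]
def tri(rs):
    A=np.zeros((3,3));b=np.zeros(3)
    for o,v in rs:
        P=np.eye(3)-np.outer(v,v);A+=P;b+=P@o
    x=np.linalg.solve(A,b);return x,[np.linalg.norm((np.eye(3)-np.outer(v,v))@(x-o)) for o,v in rs]
def proj(d,X):
    q=d['view'][:3]@np.append(X,1);p=q[:2]/q[2];p=p*(1+d['k1']*p@p)
    return d['mtx'][:2,:2]@p+d['mtx'][:2,2]
def mask(im,c):
    h=cv2.cvtColor(im,cv2.COLOR_RGB2HSV);H,S,V=cv2.split(h)
    if c=='g': return ((H>45)&(H<85)&(S>120)&(V>60)).astype(np.uint8)*255
    if c=='r': return (((H<7)|(H>173))&(S>150)&(V>80)).astype(np.uint8)*255
E
python3 - <<'E'
from bench import eyes
from h import *
box={'scene':(300,200,400,360),'top':(325,190,460,260)}
for n in box:
    d=eyes.grab_frame(n);im=d['frame'];x0,y0,x1,y1=box[n]
    c=im[y0:y1,x0:x1];f=min(800//(x1-x0),600//(y1-y0))
    cv2.imwrite(f'pics/b_{n}.png',cv2.resize(c,None,fx=f,fy=f,interpolation=cv2.INTER_CUBIC)[:,:,::-1]);print(n,'scale',f)
    for k in 'gr':
        m=np.zeros(im.shape[:2],np.uint8);m[y0:y1,x0:x1]=mask(c,k)
        cs,_=cv2.findContours(m,cv2.RETR_EXTERNAL,cv2.CHAIN_APPROX_SIMPLE)
        for q in cs:
            if cv2.contourArea(q)>8: print(k,cv2.contourArea(q),cv2.boundingRect(q),np.round(cv2.minAreaRect(q)[0],1),cv2.boxPoints(cv2.minAreaRect(q)).round(1).tolist())
E
```

```text
scene scale 3
g 337.0 (312, 213, 24, 36) [324.7 230.6] [[311.29998779296875, 215.6999969482422], [324.0, 210.60000610351562], [338.0, 245.60000610351562], [325.29998779296875, 250.6999969482422]]
r 235.0 (343, 280, 20, 26) [352.3 291.9] [[341.8999938964844, 282.3999938964844], [352.1000061035156, 277.79998779296875], [362.6000061035156, 301.3999938964844], [352.3999938964844, 305.8999938964844]]
top scale 5
g 314.5 (333, 200, 39, 20) [352.4 210.2] [[332.20001220703125, 212.60000610351562], [335.29998779296875, 199.10000610351562], [372.70001220703125, 207.8000030517578], [369.6000061035156, 221.1999969482422]]
r 178.0 (401, 222, 24, 15) [411.9 229. ] [[399.70001220703125, 231.1999969482422], [402.20001220703125, 221.3000030517578], [424.1000061035156, 226.8000030517578], [421.6000061035156, 236.60000610351562]]
```

View pics/b_scene.png

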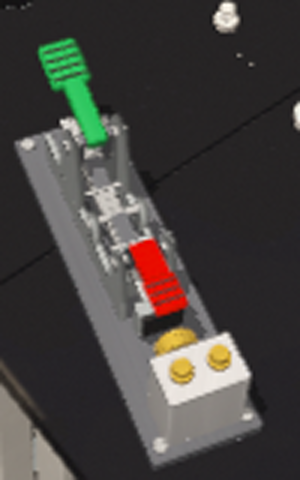

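View pics/b_top.png

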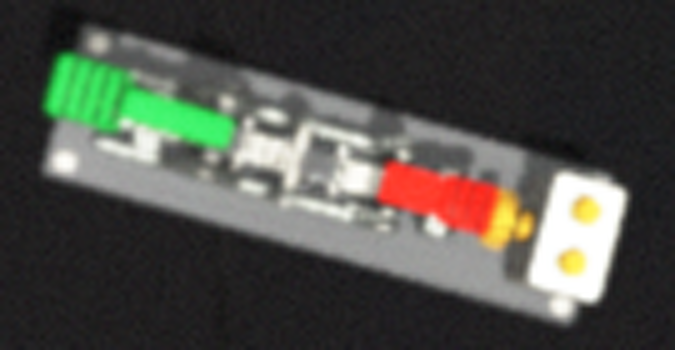

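The zoomed views show the green pad centred near scene (321,221) / top (342.5,208). The red ribbed pad is near scene (355,298) / top (419,231). I'll triangulate these and check them against the stated heights and spacing.

```bash
python3 - <<'E'
from bench import eyes
from h import *
ds=eyes.grab_frame('scene');dt=eyes.grab_frame('top')
S=lambda c:((c[0]+.5)/3-.5+300,(c[1]+.5)/3-.5+200)
T=lambda c:((c[0]+.5)/5-.5+325,(c[1]+.5)/5-.5+190)
pts={'g':([(40,48),(75,38),(90,77),(52,88)],[(62,55),(128,68),(115,128),(47,110)]),
'r':([(142,283),(175,272),(187,303),(153,315)],[(447,175),(505,190),(490,235),(437,222)])}
o={}
for k,(a,b) in pts.items():
    s=S(np.mean(a,0));t=T(np.mean(b,0))
    x,e=tri([ray(ds,s),ray(dt,t)]);o[k]=x
    z={'g':.102,'r':.078}[k]
    print(k,x.round(4),np.round(e,4),plane(ds,s,z).round(4),plane(dt,t,z).round(4))
print(np.linalg.norm((o['r']-o['g'])[:2]))
# plate corners z=.012, top
for im,(c) in (('t',[(85,25),(45,175),(570,325)]),):
    P=[plane(dt,T(q),.012) for q in c]
    print(np.round(P,4),[np.linalg.norm(P[i]-P[1]) for i in (0,2)])
P=[plane(ds,S(q),.012) for q in [(15,145),(118,115),(155,467),(262,425)]]
print(np.round(P,4),np.linalg.norm(P[0]-P[1]),np.linalg.norm(P[2]-P[0]),np.linalg.norm(P[3]-P[2]))
Q=[plane(dt,T(q),.074) for q in [(552,170),(628,185),(605,302),(530,285)]]
print('block',np.round(Q,4))
E
```

```text
g [ 0.5193 -0.2469  0.1002] [0.0009 0.0009] [ 0.5192 -0.2485  0.102 ] [ 0.5184 -0.2463  0.102 ]
r [ 0.4631 -0.4314  0.0784] [0.0006 0.0006] [ 0.4637 -0.4315  0.078 ] [ 0.4626 -0.4311  0.078 ]
0.19288565412860656
[[ 0.5569 -0.2496  0.012 ]
 [ 0.4808 -0.2285  0.012 ]
 [ 0.402  -0.495   0.012 ]] [np.float64(0.07897403279416944), np.float64(0.2779162554323523)]
[[ 0.4829 -0.2308  0.012 ]
 [ 0.5654 -0.2566  0.012 ]
 [ 0.4039 -0.4981  0.012 ]
 [ 0.4789 -0.5189  0.012 ]] 0.08635745280734088 0.2787257287030527 0.07782271821048661
block [[ 0.4794 -0.4726  0.074 ]
 [ 0.4717 -0.51    0.074 ]
 [ 0.4152 -0.4973  0.074 ]
 [ 0.4239 -0.4606  0.074 ]]
```

```bash
cat >> h.py <<'E'
from scipy.spatial.transform import Rotation
G=np.array([.5190,-.2472]);Rr=np.array([.4631,-.4314])
a=np.array([*(Rr-G),0]);a/=np.linalg.norm(a);b=np.array([-a[1],a[0],0])
def quat(s=1):
    x=np.array([0,0,-1.]);z=s*b;y=np.cross(z,x)
    return Rotation.from_matrix(np.c_[x,y,z]).as_quat()
E
python3 - <<'E'
from bench import env,kinematics,eyes,monitor
from h import *
ds=eyes.grab_frame('scene');dt=eyes.grab_frame('top')
print('fixture',tri([ray(ds,(285,152)),ray(dt,(265,192))]))
for s in(1,-1):
  for P in ((*G,.3),(*G,.12),(*Rr,.07)):
    q=kinematics.ik(list(P),quat(s).tolist());print(s,None if q is None else np.round(q,2))
print(monitor.sense()['clock'])
E
```

```text
fixture (array([ 0.54985941, -0.06987219,  0.16315398]), [np.float64(0.0016058624189225715), np.float64(0.00160586241892243)])
1 [-0.65  0.39  1.21 -0.    1.54 -0.35]
1 [-0.65  0.53  1.49 -0.    1.13 -0.35]
1 [-0.93  0.7   1.33 -0.    1.11 -0.64]
-1 [-0.65  0.39  1.21 -0.    1.54  2.79]
-1 [-0.65  0.53  1.49 -0.    1.13  2.79]
-1 [-0.93  0.7   1.33 -0.    1.11  2.5 ]
0.45
```

```bash
python3 - <<'E'
from bench import env,eyes,monitor
from h import *
env.close_gripper(20)
env.reach([*G,.27],quat().tolist())
env.movel([*G,.125],velocity=.2)
s=monitor.sense();print(s['clock'],s['position'],s['contact_force'],s['finger_gap'])
for n in('scene','top','wrist'):
    d=eyes.grab_frame(n);im=d['frame']
    if n=='scene': im=cv2.resize(im[130:350,250:420],None,fx=2.7,fy=2.7,interpolation=2)
    if n=='top': im=cv2.resize(im[180:270,300:460],None,fx=5,fy=5,interpolation=2)
    cv2.imwrite(f'pics/c_{n}.png',im[:,:,::-1])
E
```

```text
4.9 [ 0.51956279 -0.2474409   0.12619058] [0.02660057 0.08232145 0.31083375] 0.0012809101808496596
```

View pics/c_scene.png

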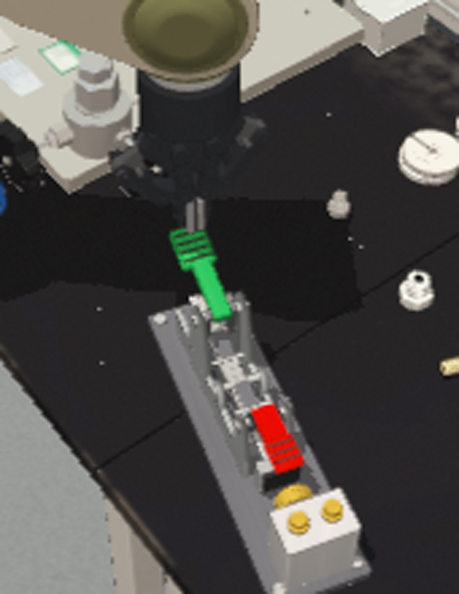

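View pics/c_wrist.png

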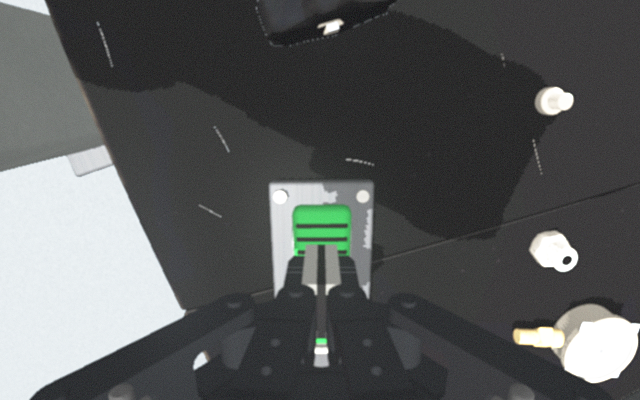

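View pics/c_top.png

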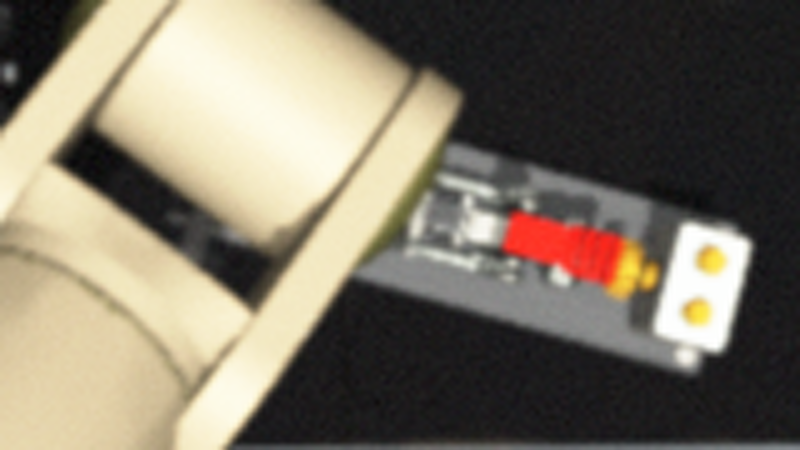

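The wrist view shows the closed fingertips (322,250) centred on the green pad (columns 293–352). First stroke next, with a force guard.

```bash
cat >> h.py <<'E'
def stroke(env,monitor,xy,zlow,zup,guard,v=.06):
    hit=env.movel([*xy,zlow],velocity=v,guard=guard)
    s=monitor.sense();print('low',hit,s['clock'],np.round(s['position'],4),np.round(s['contact_force'],1))
    env.movel([*xy,zup],velocity=.12)
E
python3 - <<'E'
from bench import env,eyes,monitor
from h import *
stroke(env,monitor,G,.072,.112,18)
d=eyes.grab_frame('scene');im=cv2.resize(d['frame'][210:350,290:420],None,fx=4,fy=4,interpolation=2)
cv2.imwrite('pics/d1.png',im[:,:,::-1])
d=eyes.grab_frame('top');im=cv2.resize(d['frame'][210:260,375:455],None,fx=8,fy=8,interpolation=2)
cv2.imwrite('pics/d1t.png',im[:,:,::-1])
s=monitor.sense();print(s['clock'],s['position'],s['contact_force'])
E
```

```text
low True 5.8083 [ 0.5192 -0.2476  0.0783] [-4.1  2.7 13.7]
6.3417 [ 0.5185021  -0.24693534  0.1106024 ] [-0.4881386   0.20261759 -0.09813489]
```

View pics/d1.png

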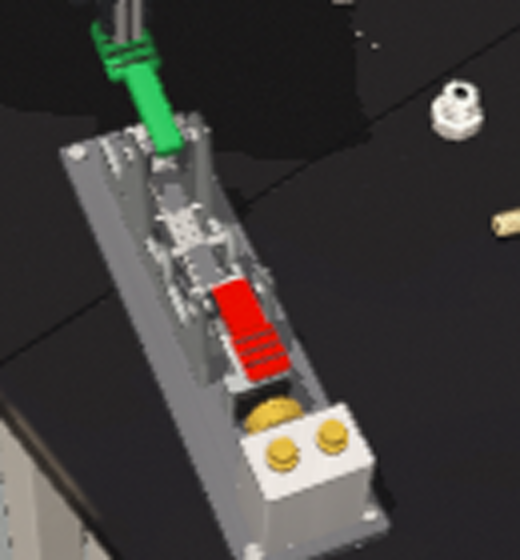

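View pics/d1t.png

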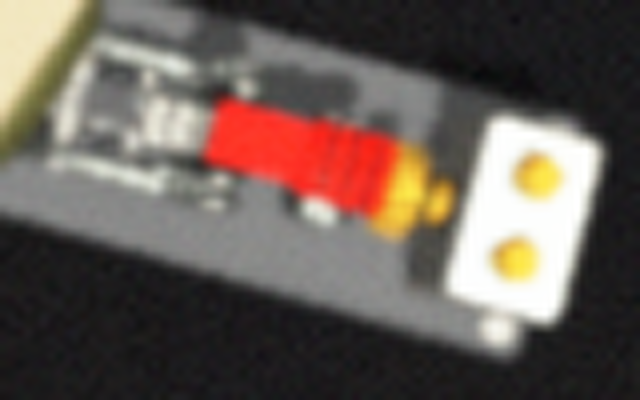

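The jaw's black pad now shows at (262,385) in the enlarged scene crop, beyond the red pad, so it has advanced. The plug still stands off the block. The stroke bottomed at 0.078, so it was full. Two more strokes.

```bash
python3 - <<'E'
from bench import env,eyes,monitor
from h import *
for i in (2,3):
    stroke(env,monitor,G,.072,.112,18)
    env.hold(.15)
    d=eyes.grab_frame('scene');im=cv2.resize(d['frame'][210:350,290:420],None,fx=4,fy=4,interpolation=2)
    d=eyes.grab_frame('top');it=cv2.resize(d['frame'][210:260,375:455],None,fx=4,fy=4,interpolation=2)
    c=np.zeros((600,800,3),np.uint8)+60;c[:im.shape[0],:im.shape[1]]=im
    cv2.imwrite(f'pics/d{i}.png',im[:,:,::-1]);cv2.imwrite(f'pics/d{i}t.png',cv2.resize(it,None,fx=2,fy=2)[:,:,::-1])
print(monitor.sense()['clock'])
E
```

```text
low True 6.9167 [ 0.5194 -0.2478  0.0784] [-4.1  3.  13.1]
low True 8.1667 [ 0.5196 -0.2475  0.0795] [-5.3  4.2 17. ]
8.8417
```

View pics/d2t.png

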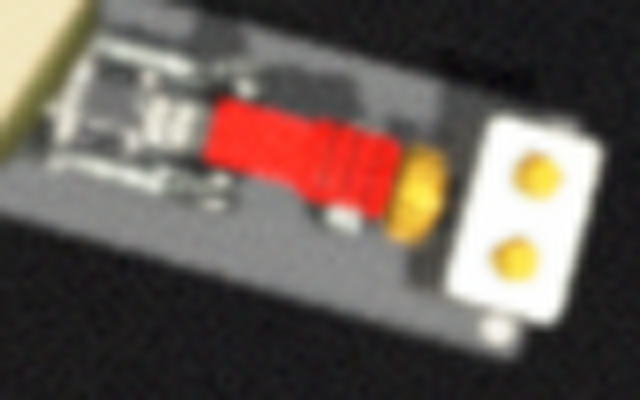

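View pics/d3.png

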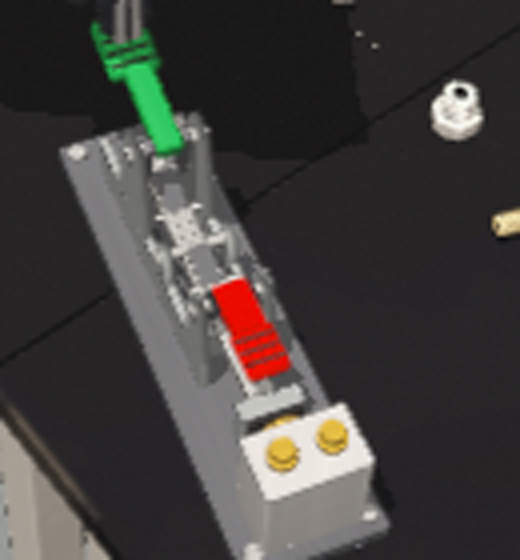

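View pics/d3t.png

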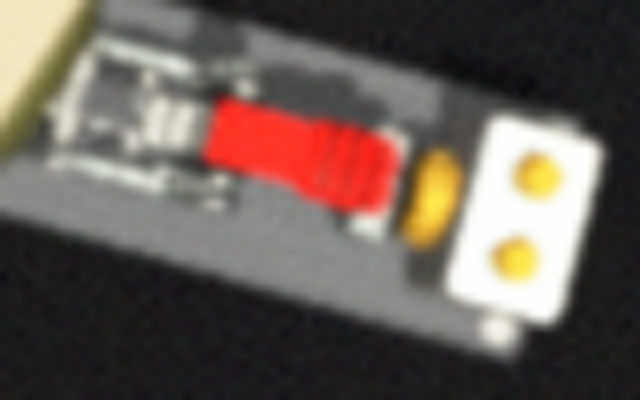

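After stroke 3 the collar is nearly at the block in the top crop (collar edge 460, block edge 478). Parallax from the block's taller top explains about 4.5 mm of that. A fourth guarded stroke will show whether the trigger stops hard part-way, which would mean the plug is home.

```bash
python3 - <<'E'
from bench import env,eyes,monitor
from h import *
for i in (4,):
    stroke(env,monitor,G,.072,.112,18,v=.05)
    env.hold(.15)
    d=eyes.grab_frame('scene');im=cv2.resize(d['frame'][210:350,290:420],None,fx=4,fy=4,interpolation=2)
    d=eyes.grab_frame('top');it=cv2.resize(d['frame'][210:260,375:455],None,fx=8,fy=8,interpolation=2)
    cv2.imwrite(f'pics/d{i}.png',im[:,:,::-1]);cv2.imwrite(f'pics/d{i}t.png',it[:,:,::-1])
# expected collar block-side face (clamp x of block face at z .055), from block corners measured
print(monitor.sense()['clock'])
E
```

```text
low True 9.3333 [ 0.5197 -0.2468  0.0942] [-4.8  2.4 17. ]
9.8917
```

View pics/d4.png

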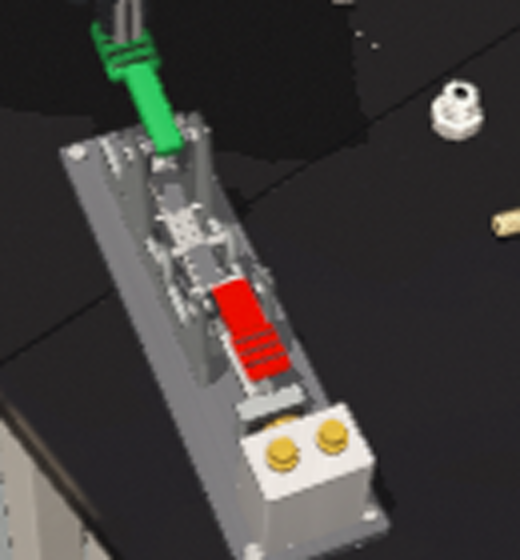

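View pics/d4t.png

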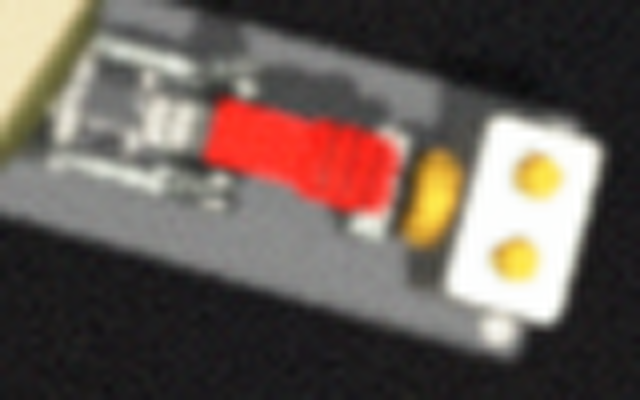

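The trigger stopped hard part-way (tip at 0.094, against 0.078 for a full stroke) and neither jaw nor plug moved. I'll measure the collar gap from images already taken, then check the collar with the wrist camera on the way to the release pad.

```bash
python3 - <<'E'
from bench import env,eyes,monitor
from h import *
env.movel([*G,.16],velocity=.2)
W=Rr-a[:2]*.0
env.movel([*Rr,.16],velocity=.2)
s=monitor.sense();print(s['clock'],s['position'])
dt=eyes.grab_frame('top');T=lambda c:((c[0]+.5)/8-.5+375,(c[1]+.5)/8-.5+210)
O=G+a[:2]*.121
cx=lambda P:((P[:2]-O)@a[:2]*1e3).round(1)
print('collar faces x',cx(plane(dt,T((460,160)),.0555)),cx(plane(dt,T((408,235)),.05)),'collar block side(440,200..)')
print('block front',[cx(plane(dt,T(q),.074)) for q in((490,118),(447,298))],'back',[cx(plane(dt,T(q),.074)) for q in((604,148),(558,325))])
for n in('scene','wrist'):
    d=eyes.grab_frame(n);im=d['frame']
    if n=='scene': im=cv2.resize(im[210:350,290:420],None,fx=4,fy=4,interpolation=2)
    cv2.imwrite(f'pics/e_{n}.png',im[:,:,::-1])
E
```

```text
11.3917 [ 0.46350133 -0.43042539  0.15990967]
collar faces x 107.2 99.0 collar block side(440,200..)
block front [np.float64(108.6), np.float64(110.6)] back [np.float64(144.8), np.float64(145.5)]
```

View pics/e_scene.png

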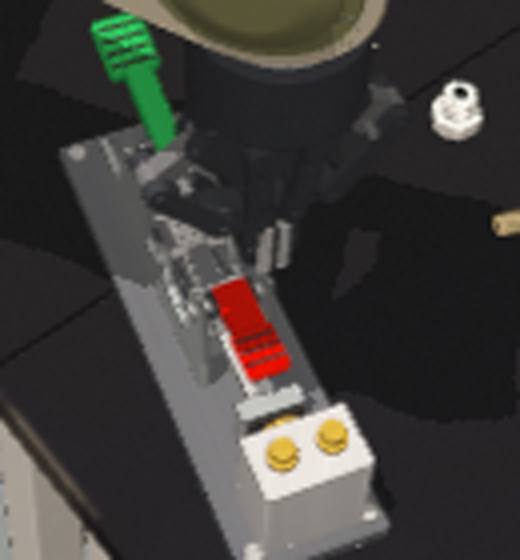

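View pics/e_wrist.png

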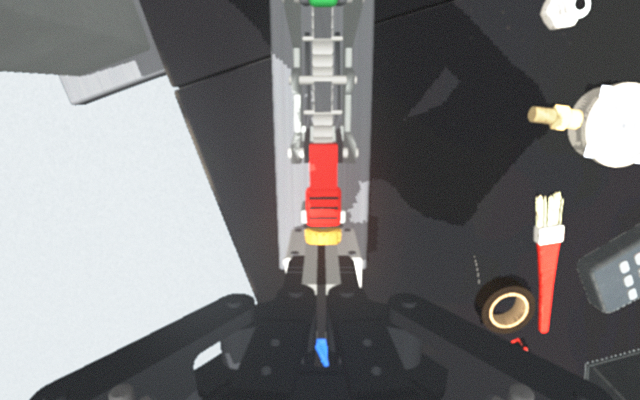

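```bash
python3 - <<'E'
from bench import env,eyes,monitor
from h import *
d=eyes.grab_frame('wrist')
P=plane(d,(323,208),.078);print('pad by wrist',P,'in use',Rr)
O=G+a[:2]*.121
for uv,z in(((323,188),.078),((323,228),.078),((322,242),.054),((322,229),.054)): print(uv,((plane(d,uv,z)[:2]-O)@a[:2]*1e3).round(1))
E
```

```text
pad by wrist [ 0.46539335 -0.43225935  0.078     ] in use [ 0.4631 -0.4314]
(323, 188) 57.8
(323, 228) 86.0
(322, 242) 106.6
(322, 229) 96.0
```

Image estimates put the collar face 1–2.5 mm short of the block front, which is about one pixel plus calibration error. Time allows a firmer check stroke before releasing.

```bash
python3 - <<'E'
from bench import env,eyes,monitor
from h import *
env.movel([*G,.16],velocity=.25)
env.movel([*G,.112],velocity=.2)
stroke(env,monitor,G,.072,.16,30,v=.05)
print(monitor.sense()['clock'])
env.movel([*(Rr+a[:2]*.001),.16],velocity=.25)
d=eyes.grab_frame('top');w=eyes.grab_frame('wrist')
cv2.imwrite('pics/f.png',cv2.resize(w['frame'][120:300,220:420],None,fx=3,fy=3,interpolation=2)[:,:,::-1])
print(monitor.sense()['clock'])
E
```

```text
low True 13.4167 [ 0.52   -0.2469  0.0933] [-7.4  3.3 20.7]
14.1333
15.1583
```

View pics/f.png

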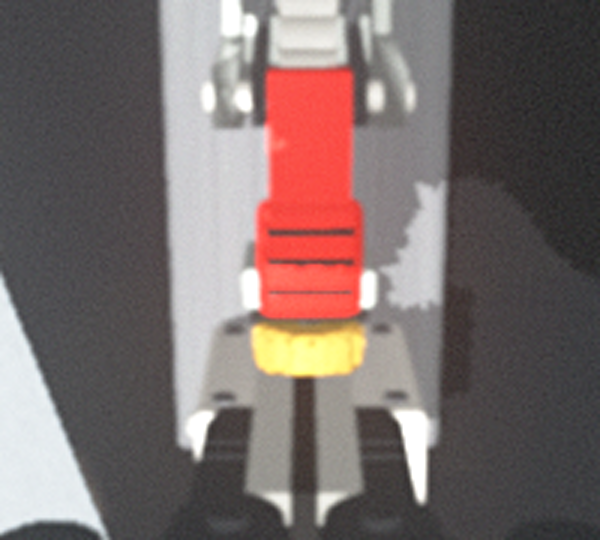

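With the higher guard the trigger stopped at 0.0933, effectively the same height, so the plug is home. In the wrist crop the red pad (x 258–362) is centred on the tips (303). Now the release lever.

```bash
python3 - <<'E'
from bench import env,eyes,monitor
from h import *
X=Rr+a[:2]*.001
env.movel([*X,.09],velocity=.15)
hit=env.movel([*X,.058],velocity=.05,guard=14)
s=monitor.sense();print(hit,s['clock'],s['position'],s['contact_force'])
env.hold(.6)
d=eyes.grab_frame('scene');cv2.imwrite('pics/g1.png',cv2.resize(d['frame'][210:350,290:420],None,fx=4,fy=4,interpolation=2)[:,:,::-1])
env.movel([*X,.16],velocity=.15)
d=eyes.grab_frame('scene');cv2.imwrite('pics/g2.png',cv2.resize(d['frame'][210:350,290:420],None,fx=4,fy=4,interpolation=2)[:,:,::-1])
print(monitor.sense()['clock'])
E
```

```text
True 16.325 [ 0.46326321 -0.43361214  0.06460294] [-1.45226176  0.76115553  7.39227671]
17.8167
```

View pics/g1.png

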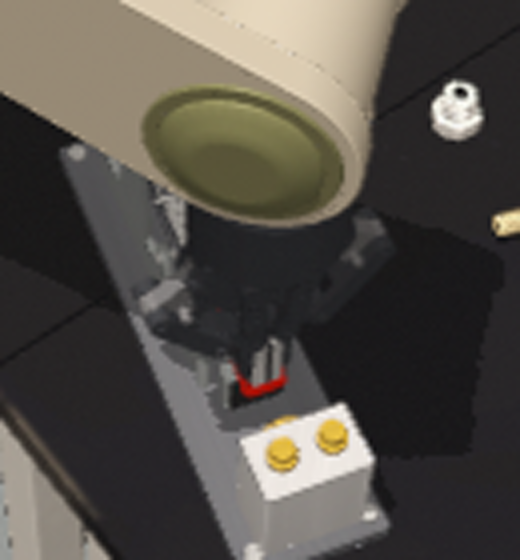

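View pics/g2.png

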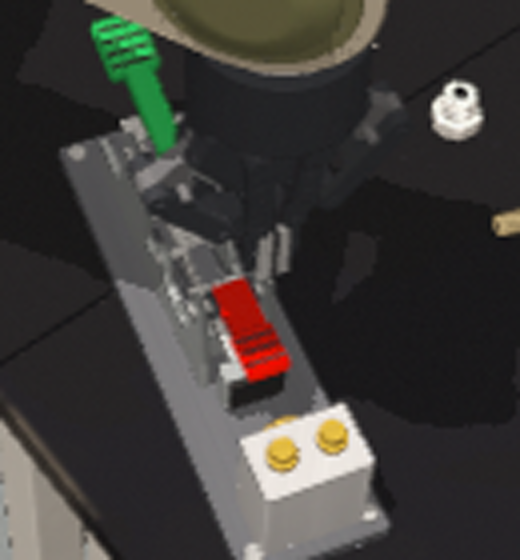

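The plug stayed at the block and the jaw went back. I'll move clear and compare the jaw's position with the first picture.

```bash
python3 - <<'E'
from bench import env,eyes,monitor
from h import *
env.movel([*(G+np.array([-.02,.0])),.28],velocity=.25)
a0=cv2.imread('pics/a_scene.png');d=eyes.grab_frame('scene');n=d['frame'][:,:,::-1];cv2.imwrite('pics/h_full.png',n)
cr=lambda i:cv2.resize(i[265:350,325:395],None,fx=5,fy=5,interpolation=2)
cv2.imwrite('pics/h.png',np.hstack([cr(a0),cr(n)]))
t0=cv2.imread('pics/a_top.png');t=eyes.grab_frame('top')['frame'][:,:,::-1]
cr=lambda i:cv2.resize(i[205:260,375:455],None,fx=5,fy=5,interpolation=2)
cv2.imwrite('pics/ht.png',np.hstack([cr(t0),cr(t)]))
print(monitor.sense()['clock'])
E
```

```text
18.9583
```

View pics/h.png

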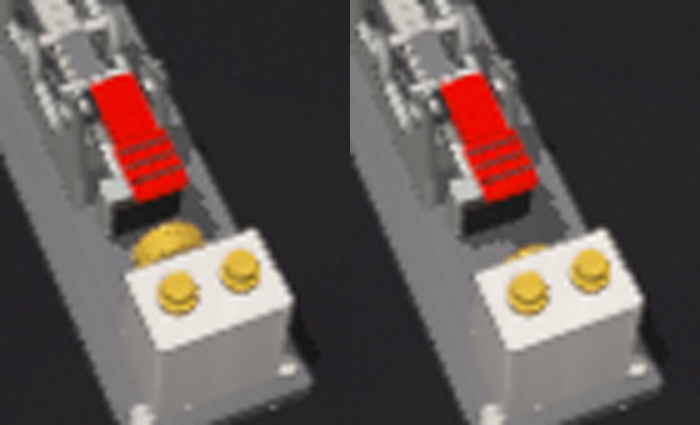

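View pics/ht.png

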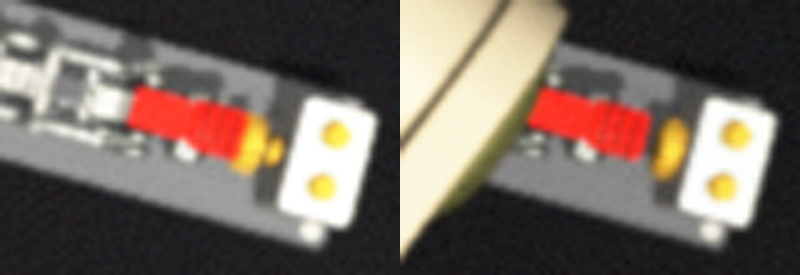

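View pics/h_full.png

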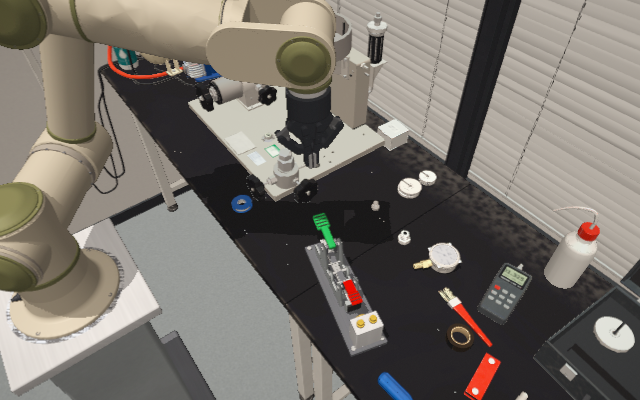

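The jaw head sits exactly where it was in the first picture (grey head corner at the same place, (105,200) in the crop). The plug is in, both levers are up, and the bystanders haven't moved. Handing in.

```bash
python3 -c "
from bench import job,monitor
print(monitor.sense()['contact_force']);job.hand_in()"
```

```text
[-0.57719196 -0.31141968 -0.51467504]
the job is handed in; nothing more can be done
```

The brass plug is pressed home in the block and the jaw has sprung all the way back. I handed the job in at about 19 s of the 38 s allowed, with the arm clear of everything.

- **Pumping:** I pumped the green trigger with the closed fingertips for three full strokes. Two further force-limited strokes then stopped hard part-way, with the fingertips at 94.2 mm and 93.3 mm, against about 78 mm for a full stroke. That is the sign that the plug is home.
- **Release:** I pressed the red lever once, to a fingertip height of 64.6 mm, and the jaw sprang back by itself.
- **Last pictures:** The jaw head is where it was at the start, both levers are up, and the tape, blank plug and adapter look unmoved.
- **Check that disagreed slightly:** My picture measurement put the collar about 1 to 2.5 mm short of the block. That is about the size of the camera error (one pixel is about 2.4 mm, calibration about 2 mm). I relied on the two hard stops instead.

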